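Take the boring bar out of the lathe

ROBOT

A 6-joint arm with a two-finger parallel gripper is mounted at the origin on the work surface. World frame = base frame: x ahead of the robot, y to its left, z up, the work surface at z = 0. Lengths are in m, angles in rad, forces in N, time in s.
With the tool pointing down it reaches from about 0.425 to 0.95 m from the base axis. Payload 3.5 kg.
Tool frame: the origin (TCP) lies at the very end of the fingers, on their centre line; the grasp point (between the pads) lies 19 mm behind it; z points along the fingers, y is the line along which they close (so a half turn about z gives the same grasp; the last joint's range is limited). The gripper opens to 85 mm and grips with 20 to 120 N. Pads are 22 mm wide; open, the fingers measure 114 mm over their backs; the gripper's body (76 mm by 85 mm) begins 54 mm behind the grasp point. The pads swing forward as they close: fully open they stand 13 mm farther back than shut.
Start: joints at [-1.478, 0.286, 1.577, -0, 1.279, -0.15], TCP at [0.162, -0.655, 0.194] pointing down, gripper open.
Joint ranges: [-2.77, 2.77], [-0.9, 2.22], [0.21, 2.48], [-1.53, 4.67], [0.24, 2.81], [-2.84, 2.84]. Speed limits (rad/s): [2.79, 2.79, 3.14, 3.14, 3.14, 3.14].

INTERFACE

Orientations are given as a unit quaternion [x, y, z, w].
In Python, from plant import get_state, read_camera, sign_off, recognise gives the robot as it stands.
- The arm moves only by the tool arm_command, never from a script. Its argument "steps" is a list of rows, each an object with "translation": the shift along the tool's x, y, z scaled (see below), a list of three; "twist": the turn, a rotation vector about the tool's x, y, z scaled (see below), a list of three; "fingers": the opening, from -1 (shut) to 1 (fully open). In form: [{"translation": [x, y, z], "twist": [rx, ry, rz], "fingers": fingers}, ...]. A call has 1 to 5 rows; each row is the pose to reach, as a shift and turn from the pose commanded when the call began, along the tool's axes at that moment; what a row does not reach only later rows make up. The controller multiplies each number of a shift by 75 cm and each number of a turn by 60 degrees. A row lasts 1/8 s, in which the tool goes at most 62.5 mm and 10.7 degrees, less where a joint would pass 70% of its speed; a pose out of reach is approached as far as the arm can. A call with a number of a shift or a turn outside -1 to 1 is refused whole. A call with a gripper value outside its range is refused whole. The fingers move at their own pace and stop on an object; "grip_force" is the grip in N (left out, the last holds). Time passes only in rows, so rows that repeat a pose let the fingers close. It gives the time, the measured TCP pose, the force, the opening and the grip force at its end, in the units of the state.
- get_state(): the state, without advancing time (a new reading comes with each control period).
- read_camera(name): name is "scene" or "top"; returns a dict with "pixels" (420x560x3 uint8, red, green, blue), "K" (3x3 intrinsics, pixels), "R" (3x3) and "t" (3): a world point X has camera coordinates R X + t. Camera axes: x right, y down, z forward; pixel columns grow to the right and rows downward; lengths in m; the calibration is good to about 2 mm. A picture is of the moment at which its call begins. There is no depth.
- sign_off(): hands the job in; it is judged then, once.
Trained networks look in a picture, given as the dict that the camera call returned (one of the last four; its "shot" number tells which), for a name from the list of things; names that differ only in an ending like _2 or _b are one class to them, and where a whole thing is asked for, a point or a joint stands for the part that bears it (a point fixed in the world has none). Each returns a list of dicts, best first, with "conf" (0 to 1); they miss things now and then, are a little off and sometimes report something else, mostly with a low value. They report only what shows in the picture. A call takes as long as a camera call.
- recognise(picture, query): "point" ([row, column] in pixels, amid what is visible of it).
The state is a dict: "time": time; "qpos": joint angles; "dq": joint speeds; "joint_efforts": joint torques, N m; "eef_pos": TCP position; "tcp_rot": TCP orientation; "contact_force": force on the tool from outside, world axes, zero at the start; "wrist_torque": the same for the moment, N m; "opening": opening from 0.0 (shut) to 1.0 (fully open); "finger_force": force on a finger pad.
Only numpy, scipy, OpenCV 4.12 (cv2) and the standard library are available. Lean on these libraries where they do the work, as an engineer would, in place of code of your own. Each camera call takes 0.05 s, during which the arm holds its last target. There are 200 camera calls.

TASK

The stone jar in the lathe is bored out, so clear the boring bar away: swing the red clamp lever on its block a good quarter turn anticlockwise (seen from above) to free the bar, then draw the bar straight out of the block towards the jar, without forcing it sideways and without touching the jar. Lay the bar down gently, flat on the bottom of the tool tray next to the thin spare bar, and leave the lever open and everything else as it is.

Things in the scene. Friction and masses are not known exactly. Their poses are not given: they have to be found in the camera images.
- carriage: The lathe's carriage, fixed, carrying the dark boring-bar block. Origin on the bench under the middle of the block's bore; y runs along the bore, level, pointing out of its mouth towards the stone jar (robot's left); x points away from the robot, z up. Steel cross slide under the block: 70 mm wide along y, top at 141 mm above the bench; saddle: 110 mm wide along y, top at 122 mm.
- holder: The dark steel block that holds the boring bar, fixed on the carriage; origin and axes as the carriage's. 55 mm long along y (-27.5 to +27.5 mm), x -34 to +26 mm, top 211 mm above the bench. Its bore, 17.5 mm in diameter, runs right through along y with its centre line at x = 0, 185 mm above the bench.
- mouth (a point): Centre of the mouth of the block's bore, on the face towards the jar, 185 mm above the bench; axes as the carriage's (y out of the bore). The bore is a through hole 17.5 mm in diameter and 55 mm long; a bar gripped a few mm off its centre line or pulled askew binds in it.
- lever (a joint): Angle of the red clamp lever on top of the block, rad: 0 to 0.2 at the start (clamped; it points to the carriage's -x, at the robot), growing anticlockwise seen from above, to a stop at 1.9. Past about 1.2 its eccentric is clear of the bar; before that it presses the bar against the bore. It turns stiffly, 2 to 9 N at its tip, and stays where it is left.
- lever_pivot (a point): Point on the lever's vertical spindle, level with the middle of its tip, 232 mm above the bench; axes as the carriage's. The lever's hub is 24 mm across and its top 233 mm above the bench.
- lever_tip (a point): Centre of the red ball, 18 mm across, at the end of the lever, 60 mm from the spindle, 232 mm above the bench. The red arm between hub and ball is 12 mm thick.
- bar: The boring bar: round bright steel, 16 mm in diameter, 165 mm long, 0.18 to 0.34 kg. Origin on its axis at mid-length; y runs along it to the cutting end. At the start it lies in the bore along the carriage's y, its middle 8 mm inside to 4 mm outside the mouth: 74 to 87 mm stick out towards the jar. The last 16 mm are a squarer head with a brass-coloured cutter that stands out 3 mm to the side.
- bar_tip (a point): Centre of the bar's cutting end, 82.5 mm from its middle.
- bar_tail (a point): Centre of the bar's plain back end, 82.5 mm from its middle; it must come out through the mouth.
- tray: Shallow wooden tool tray with a blue felt bottom, fixed. Origin under its centre, on the bench; x along its 250 mm length, y along its 200 mm width. Inside 234 by 184 mm; the bottom is 6 mm above the bench, the rim 22 mm. The spare bar lies in it along x at about y = +60 mm; the rest is free.
- spare: Thin dark boring bar, 12 mm in diameter and 150 mm long, lying in the tray. Origin on its axis at mid-length, y along it. To be left alone.
- jar: Cream stone jar, 66 mm in diameter and 73 mm long, held in the lathe's chuck in line with the bore, its mouth towards the block. Use jar_mouth for its place (this body's origin is the lathe's, on the bench below the axis). Not to be touched.
- jar_mouth (a point): Centre of the stone jar's open end, the end nearest to the boring bar, 185 mm above the bench; 265 to 365 mm from the middle of the block.
- pot: Finished lilac stone pot, 64 mm wide and 72 mm high, standing on the bench. Origin at the centre of its foot. To be left alone.
- brush: Dust brush with a dark wooden handle, 190 mm long, lying on the bench along its x. Origin under its middle. To be left alone.
- key: Steel chuck key, T-shaped, 107 mm long along its x and 90 mm across, lying on the bench. Origin under its cross bar. To be left alone.

How it is judged:
On the way, in this order (a step that is already met when the one before it is completed fails the run):
1. the clamp lever is swung open (past 1.2 rad) with the bar still in place (moved less than 10 mm) (value of joint lever above 1.2 rad and distance of bar from where it was at the start of the episode below 0.01 m), for 0.1 s.
2. the bar has come out of the mouth of the block, still in line with the bore (within 12 mm and 0.12 rad) (y of bar_tail in the frame of mouth between 0.001 and 0.06 m and x of bar_tail in the frame of mouth between -0.012 and 0.012 m and z of bar_tail in the frame of mouth between -0.012 and 0.012 m and angle between the y axis of bar and the y axis of carriage, either way round below 0.12 rad).
At the end, for the whole second after the job is handed in: The boring bar lies at rest, flat (within 0.06 rad) on the bottom of the tool tray, both ends inside the rim, and the clamp lever is still open (past 1.2 rad) (x of bar_tip in the frame of tray between -0.12 and 0.12 m and y of bar_tip in the frame of tray between -0.094 and 0.094 m and x of bar_tail in the frame of tray between -0.12 and 0.12 m and y of bar_tail in the frame of tray between -0.094 and 0.094 m and z of bar in the frame of tray between 0.008 and 0.02 m and angle between bar's own y axis and vertical between 1.51 and 1.63 rad and linear speed of bar below 0.02 m/s and value of joint lever above 1.2 rad); the robot touches nothing.
It fails at once if the bar is dragged out of the block by more than 10 mm with the lever still clamped (below 1.1 rad) (value of joint lever below 1.1 rad and distance of bar from where it was at the start of the episode above 0.01 m and distance between bar and mouth below 0.08 m).
It fails at once if the freed bar is wrenched against the block, jammed with more than 100 N of contact force (a side pull of some 35 N) (value of joint lever above 1.2 rad and contact force between bar and holder above 100 N).
It fails at once if the stone jar in the chuck is touched (more than 1 N) (contact force between jar and anything else above 1 N).
It fails at once if the bar is dropped (moves faster than 0.6 m/s out of the fingers) (contact force between the fingers and bar below 0.1 N and linear speed of bar above 0.6 m/s).
It fails at once if the spare bar, the pot, the brush or the chuck key is moved by more than 20 mm (distance of any of spare, pot, brush, key from where it was at the start of the episode above 0.02 m).
It also fails if it takes over 64 s, if anything falls off the work surface, if the arm or the gripper's body presses on something with over 40 N, if the wrist force passes 120 N, or if a joint passes its speed limit or range.

## Working session

There is one attempt and no reset: what is moved stays moved. The work goes in short steps, Python scripts to look and compute and a tool call to move; the robot and the scene stay as the last step left them, time stands still between calls to the robot, and variables do not carry over. Pictures are saved under pics/ and viewed, at most 10 in all, crops included, and the job is handed in when it is done.

Besides the shell and the picture viewer there is one more tool, called after "Call:" as a command line: name --argument value ..., lists and objects as JSON in quotes. arm_command: Moves the arm, as the interface text tells. Shifts and turns lie within -1 to 1; 1 stands for 75 cm of shift or 60 degrees of turn. Its arguments: {"type":"object","properties":{"steps":{"type":"array"},"grip_force":{"type":"number"}},"required":["steps"]}

```bash
ls; mkdir -p pics; cat > h.py <<'E'
import numpy as np, cv2
from plant import get_state, read_camera, sign_off, recognise
from scipy.spatial.transform import Rotation as Ro
def ray(c,rc):
    d=np.linalg.inv(c["K"])@[rc[1],rc[0],1]; R=np.array(c["R"]); d=R.T@d; o=-R.T@np.array(c["t"]); return o,d
def atz(c,rc,z):
    o,d=ray(c,rc); return o+d*(z-o[2])/d[2]
def px(c,X):
    p=np.array(c["K"])@(np.array(c["R"])@np.array(X)+np.array(c["t"])); return p[1]/p[2],p[0]/p[2]
def save(c,n): cv2.imwrite("pics/"+n,cv2.cvtColor(c["pixels"],cv2.COLOR_RGB2BGR))
def tool(d,s=None):
    s=s or get_state(); return Ro.from_quat(s["tcp_rot"]).inv().apply(d)/0.75
E
python3 - <<'E'
from h import *
np.set_printoptions(precision=4,suppress=True)
s=get_state(); print(s)
a=read_camera("scene"); b=read_camera("top")
save(a,"s1.png"); save(b,"t1.png")
Z=dict(holder=.211,lever_tip=.232,lever_pivot=.233,bar=.185,bar_tip=.185,tray=.006,spare=.012,jar=.185,pot=.072,brush=.01,key=.01)
for c,n in((a,"s"),(b,"t")):
    print(n, -np.array(c["R"]).T@c["t"])
    for q,z in Z.items():
        for r in recognise(c,q)[:2]:
            print(n,q,round(r["conf"],2),np.round(r["point"],1),atz(c,r["point"],z))
E
```

```text
pics
{'time': 0.0, 'qpos': array([-1.478 ,  0.2872,  1.5782,  0.    ,  1.2786, -0.15  ]), 'dq': array([-0.0006,  0.001 ,  0.0009, -0.0003, -0.0013, -0.0002]), 'joint_efforts': array([  0.0003, -40.599 , -29.2625,  -0.0002,   0.0059,  -0.    ]), 'eef_pos': array([ 0.1622, -0.6544,  0.1929]), 'tcp_rot': array([ 0.9926,  0.1211,  0.    , -0.0012]), 'contact_force': array([-0.3257, -0.2386, -1.2849]), 'wrist_torque': array([-0.0161,  0.0183, -0.045 ]), 'finger_force': 0.0, 'opening': 0.997761085684422}
s [ 1.3629 -0.521   1.2386]
s holder 0.55 [206.  279.2] [ 0.5554 -0.0094  0.211 ]
s lever_tip 0.55 [181.9 268.6] [0.4762 0.0045 0.232 ]
s lever_pivot 0.95 [209.8 274.3] [ 0.5776 -0.0391  0.233 ]
s bar 0.58 [194.3 294.8] [0.5196 0.0671 0.185 ]
s bar_tip 0.7 [201.6 276.7] [0.5165 0.0067 0.185 ]
s bar_tip 0.5 [196.2 301.6] [0.5365 0.0797 0.185 ]
s tray 0.96 [279.2 168.4] [ 0.4711 -0.3425  0.006 ]
s spare 0.56 [272.7 193.3] [ 0.4931 -0.271   0.012 ]
s jar 0.63 [168.3 383.5] [0.5707 0.3596 0.185 ]
s pot 0.89 [176.1 300.6] [0.3683 0.1935 0.072 ]
s brush 0.83 [324.5 250.4] [ 0.7319 -0.2129  0.01  ]
s key 0.56 [165.7 321.8] [0.3109 0.3263 0.01  ]
t [0.3288 0.0028 1.2858]
t holder 0.71 [206.5 274.5] [0.5189 0.0101 0.211 ]
t holder 0.52 [300.7 146.2] [0.3194 0.2687 0.211 ]
t lever_tip 0.85 [226.3 277.9] [0.4739 0.0023 0.232 ]
t lever_pivot 0.73 [222.2 274.4] [0.4822 0.0096 0.233 ]
t bar 0.89 [206.3 250.3] [0.5231 0.0625 0.185 ]
t bar_tip 0.68 [206.8 275.1] [0.5228 0.0089 0.185 ]
t bar_tip 0.65 [205.7 253.4] [0.5245 0.0558 0.185 ]
t tray 0.81 [241.5 413. ] [ 0.4721 -0.335   0.006 ]
t spare 0.84 [246.  384.8] [ 0.4592 -0.2631  0.012 ]
t jar 0.74 [181.3 111.5] [0.5733 0.3648 0.185 ]
t jar 0.71 [290.8 192.5] [0.341  0.1794 0.185 ]
t pot 0.73 [290.3 188.7] [0.3432 0.2064 0.072 ]
t brush 0.61 [137.8 366.1] [ 0.7371 -0.2206  0.01  ]
t key 0.75 [302.5 145.8] [0.3133 0.3192 0.01  ]
```

```bash
python3 - <<'E'
import cv2
for n,r,f in(("s1",(130,330,130,430),2.6),("t1",(120,320,80,480),2)):
    i=cv2.imread(f"pics/{n}.png")[r[0]:r[1],r[2]:r[3]]
    cv2.imwrite(f"pics/{n}c.png",cv2.resize(i,None,fx=f,fy=f,interpolation=cv2.INTER_CUBIC))
E
```

```text
(no output)
```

View pics/s1c.png

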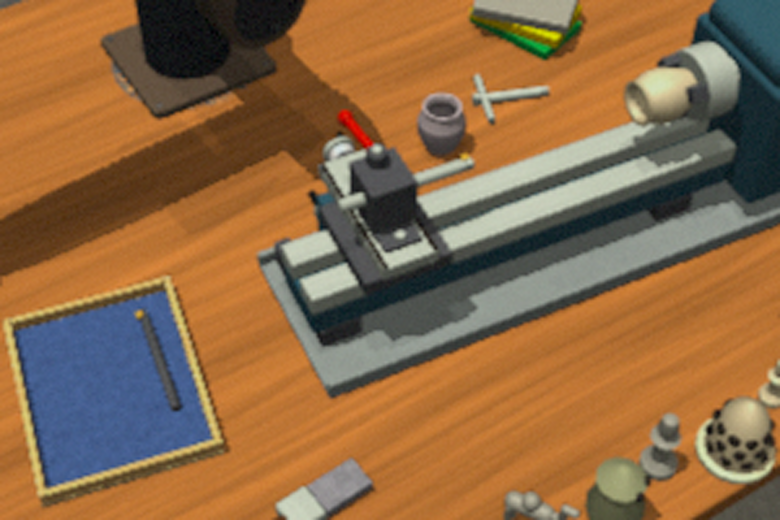

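View pics/t1c.png

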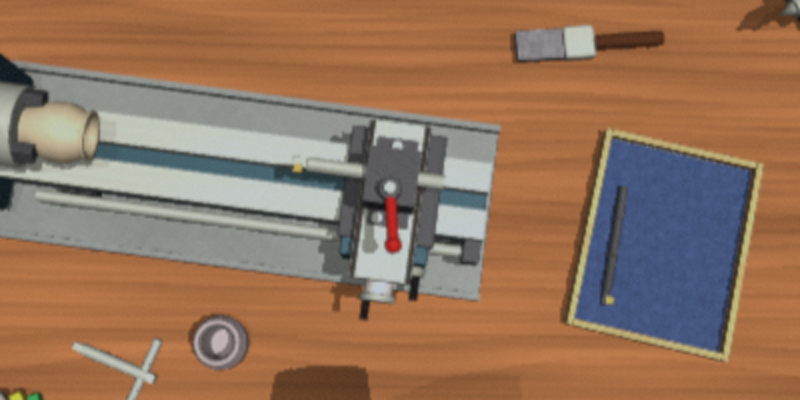

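The pictures show the lathe turned a few degrees. In the top view (full frame) the lever hub is near col 275, row 213, the red ball near 276, 242, the bar tip near 229, 202 and its tail near 301, 210. The tray centre is near 413, 242, with the spare bar on its left side.

```bash
python3 - <<'E'
from h import *
np.set_printoptions(precision=4,suppress=True)
b=read_camera("top"); a=read_camera("scene")
def tri(pa,pb):
    (o1,d1),(o2,d2)=ray(a,pa),ray(b,pb)
    A=np.stack([d1,-d2],1); k=np.linalg.lstsq(A,o2-o1,rcond=None)[0]
    return (o1+k[0]*d1+o2+k[1]*d2)/2, np.linalg.norm(o1+k[0]*d1-o2-k[1]*d2)
T=lambda x,y:(120+(y+.5)/2-.5,80+(x+.5)/2-.5); S=lambda x,y:(130+(y+.5)/2.6-.5,130+(x+.5)/2.6-.5)
def red(c):
    p=c["pixels"].astype(int); m=(p[...,0]>120)&(p[...,1]<60)&(p[...,2]<60); m[:, :200]=0; m[300:]=0
    ys,xs=np.nonzero(m); return ys,xs
for c,n in((a,"s"),(b,"t")):
    ys,xs=red(c); print(n,len(ys),ys.min(),ys.max(),xs.min(),xs.max())
P=dict(ball=((343,117),(393,244),.232),hub=((376,152),(390,187),.236),tip=((470,161),(297,164),.185),tail=((345,201),(443,181),.185),jar=((634,105),(92,136),.185))
for k,(ps,pt,z) in P.items():
    print(k,tri(S(*ps),T(*pt)),atz(a,S(*ps),z),atz(b,T(*pt),z))
for k,ps,pt,z in (("c1",(170,279),(609,131),.022),("c2",(222,450),(761,165),.022),("c3",(43,500),(727,358),.022),("c4",(6,321),(570,322),.022),("sp1",(139,314),(607,301),.012),("sp2",(176,408),(622,188),.012)):
    print(k,atz(a,S(*ps),z),atz(b,T(*pt),z))
E
```

```text
s 86 172 186 259 273
t 143 219 245 273 279
ball (array([0.4412, 0.0038, 0.2328]), np.float64(0.002979622863079238)) [0.4399 0.0029 0.232 ] [0.442  0.0051 0.232 ]
hub (array([0.5016, 0.0087, 0.2263]), np.float64(0.0012781157064720987)) [0.5097 0.003  0.236 ] [0.5004 0.0092 0.236 ]
tip (array([0.5332, 0.1117, 0.1836]), np.float64(0.002749430708169055)) [0.5347 0.1122 0.185 ] [0.5323 0.1104 0.185 ]
tail (array([ 0.5165, -0.0447,  0.1911]), np.float64(0.0058885713521617975)) [ 0.5128 -0.0393  0.185 ] [ 0.5162 -0.0476  0.185 ]
jar (array([0.5592, 0.3322, 0.1826]), np.float64(0.0032475952194290663)) [0.5607 0.3285 0.185 ] [0.5595 0.3331 0.185 ]
c1 [ 0.3797 -0.2092  0.022 ] [ 0.6107 -0.2625  0.022 ]
c2 [ 0.626  -0.2659  0.022 ] [ 0.5705 -0.4517  0.022 ]
c3 [ 0.5809 -0.4535  0.022 ] [ 0.3323 -0.4004  0.022 ]
c4 [ 0.3356 -0.4     0.022 ] [ 0.3728 -0.2107  0.022 ]
sp1 [ 0.4008 -0.2613  0.012 ] [ 0.3994 -0.2582  0.012 ]
sp2 [ 0.5441 -0.2824  0.012 ] [ 0.5403 -0.2795  0.012 ]
```

```bash
python3 - <<'E'
from h import *
np.set_printoptions(precision=4,suppress=True)
b=read_camera("top"); g=cv2.cvtColor(b["pixels"],cv2.COLOR_RGB2GRAY)
L=cv2.createLineSegmentDetector().detect(g)[0][:,0]
for x1,y1,x2,y2 in L:
    n=np.hypot(x2-x1,y2-y1)
    inbar=195<min(y1,y2) and max(y1,y2)<215 and 225<min(x1,x2)<max(x1,x2)<305
    if n>60 or (inbar and n>12):
        z=.185 if inbar else .06
        A,B=atz(b,(y1,x1),z),atz(b,(y2,x2),z)
        if A[1]>B[1]:A,B=B,A
        print("bar" if inbar else "",round(n),np.round([x1,y1,x2,y2],1),A[:2],B[:2],"ang",round(np.arctan2(B[0]-A[0],B[1]-A[1]),4))
i=cv2.resize(b["pixels"][170:260,215:315],None,fx=8,fy=6.6,interpolation=cv2.INTER_CUBIC)[:,:,::-1]
i=cv2.resize(b["pixels"][180:255,215:315],None,fx=8,fy=8,interpolation=cv2.INTER_CUBIC)[:,:,::-1]
cv2.imwrite("pics/bar.png",i)
E
```

```text
174 [ 77.2 206.8 249.4 229.4] [0.4891 0.0701] [0.5372 0.4834] ang 0.1159
 93 [457.6 204.3 441.  295.5] [ 0.5581 -0.4313] [ 0.3398 -0.3831] ang -1.3538
 160 [248.1 233.6  89.1 212.7] [0.4788 0.073 ] [0.5234 0.454 ] ang 0.1164
 100 [382.8 184.3 362.6 281.8] [ 0.6045 -0.251 ] [ 0.369  -0.1991] ang -1.3538
 97 [129.4 189.6 225.4 202.1] [0.5543 0.1293] [0.5814 0.3616] ang 0.116
 95 [251.9 214.4 157.8 202.9] [0.5256 0.065 ] [0.5499 0.2914] ang 0.107
 72 [386.8 187.2 456.8 203.4] [ 0.5602 -0.4295] [ 0.5974 -0.2606] ang 0.2169
 73 [439.7 295.7 368.2 278.9] [ 0.3392 -0.38  ] [ 0.376  -0.2126] ang 0.2162
bar 20 [261.9 201.3 241.9 201.5] [0.5344 0.0377] [0.5334 0.081 ] ang -0.0223
 91 [367.1 277.2 385.5 188.4] [ 0.5946 -0.2573] [ 0.3799 -0.21  ] ang -1.3536
 122 [251.8 191.4 130.5 175.2] [0.5817 0.0666] [0.617 0.361] ang 0.1193
 96 [129.2 111.9  34.4 123.5] [0.7773 0.3741] [0.7432 0.6044] ang -0.1471
 148 [ 98.1 218.5 244.5 238.1] [0.468  0.0811] [0.5098 0.4316] ang 0.1187
 99 [443.9 299.3 461.5 201.8] [ 0.5643 -0.4412] [ 0.331  -0.3897] ang -1.3536
 96 [ 23.1 110.7 118.1  98.8] [0.8108 0.4039]
[... 917 characters left out ...]
222 -0.0254] ang 0.2004
 93 [238.  240.1 145.6 227.9] [0.4629 0.0965] [0.4888 0.3171] ang 0.1165
 145 [339.4  61.4 484.4  64. ] [ 0.9206 -0.5145] [ 0.9204 -0.1467] ang -0.0007
bar 15 [234.3 197.3 249.4 199.1] [0.5389 0.0648] [0.5422 0.0975] ang 0.1003
 77 [165.6 159.2  89.3 149.9] [0.6583 0.2782] [0.6786 0.4651] ang 0.1079
 100 [266.9 173.2 168.  160.1] [0.6274 0.031 ] [0.6561 0.2723] ang 0.1184
 64 [ 45.  202.   58.3 139.4] [0.7037 0.5427] [0.5477 0.5612] ang -1.4522
 64 [414.4 294.4 350.6 293.3] [ 0.3414 -0.3206] [ 0.3418 -0.1708] ang 0.0023
 71 [351.9 164.8 423.1 169.7] [ 0.6428 -0.3503] [ 0.6519 -0.1763] ang 0.0525
 69 [149.4 142.   80.6 141.2] [0.701  0.3201] [0.7002 0.4879] ang -0.0048
```

View pics/bar.png

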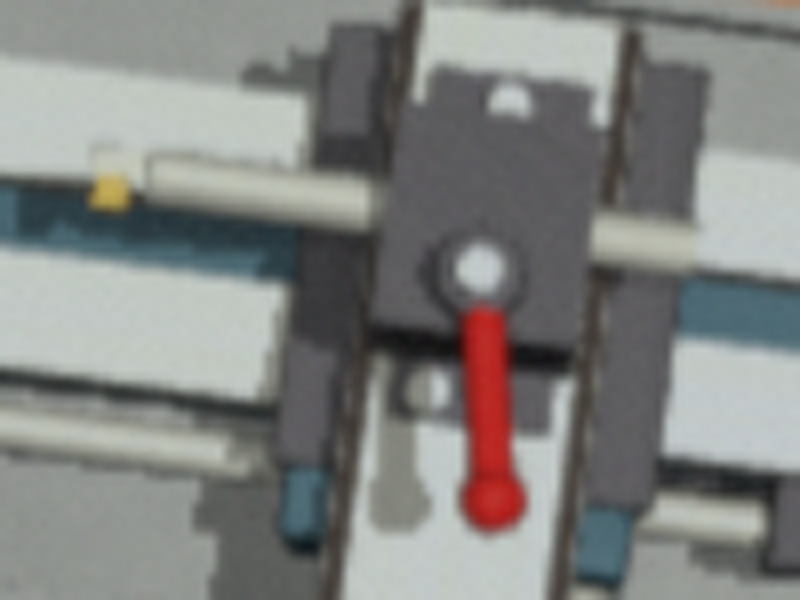

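```bash
python3 - <<'E'
from h import *
np.set_printoptions(precision=4,suppress=True)
b=read_camera("top")
T=lambda x,y:(180+(y+.5)/8-.5,215+(x+.5)/8-.5)
yw=-.118; ex=np.array([np.cos(yw),np.sin(yw)]); ey=np.array([-np.sin(yw),np.cos(yw)])
for n,x,y,z in (("tip",92,170,.185),("b1",200,187,.185),("b270",270,196,.185),("b340",340,203,.185),("b640",640,241,.185),("tail",697,247,.185),("ball",493,501,.232),("hub",480,268,.238),("faceR top",430,68,.211),("fR bot",375,328,.211),("fL top",597,105,.211),("fL bot",573,352,.211)):
    p=atz(b,T(x,y),z)[:2]; print(n,p,"carriage-axes",p@ex,p@ey)
E
```

```text
tip [0.5343 0.1152] carriage-axes 0.5169822306310964 0.17724584987118056
b1 [0.5301 0.0859] carriage-axes 0.5162607286094979 0.14767094668037453
b270 [0.5279 0.0669] carriage-axes 0.5163417693374284 0.12859262630639823
b340 [0.5263 0.048 ] carriage-axes 0.516966154675769 0.10959701512923226
b640 [ 0.5172 -0.0332] carriage-axes 0.5174678896847265 0.027941385163015656
tail [ 0.5158 -0.0486] carriage-axes 0.5178944110739183 0.012480989258890553
ball [0.4411 0.0053] carriage-axes 0.43741791649082146 0.057150719424923155
hub [0.5004 0.0095] carriage-axes 0.4958075985086638 0.06838471707000737
faceR top [0.5584 0.0239] carriage-axes 0.5516687517399638 0.0894258892935948
fR bot [0.4884 0.037 ] carriage-axes 0.4806890683039143 0.0942398050790289
fL top [ 0.5491 -0.0206] carriage-axes 0.5476797068577431 0.04423018759486809
fL bot [ 0.4829 -0.015 ] carriage-axes 0.4813083515181689 0.04190842886753603
```

```bash
cat >> h.py <<'E'
def Rt(psi): return Ro.from_matrix(np.array([[np.cos(psi),np.sin(psi),0],[np.sin(psi),-np.cos(psi),0],[0,0,-1]]))
def rows(targets,s=None):
    """targets: (x,y,z,psi) -> scaled shift and turn from the present pose"""
    s=s or get_state(); R0=Ro.from_quat(s["tcp_rot"]); 
    print("now",np.round(s["eef_pos"],4),"psi",round(R0.as_matrix()[[1,0],0]@[1,0] if 0 else np.arctan2(*R0.as_matrix()[[1,0],0]),4),"F",np.round(s["contact_force"],1),"t",round(s["time"],2))
    for x,y,z,p in targets:
        t=R0.inv().apply(np.array([x,y,z])-s["eef_pos"])/.75; w=(R0.inv()*Rt(p)).as_rotvec()/np.deg2rad(60)
        print(np.round(t,4).tolist(),np.round(w,4).tolist())
E
python3 -c "
from h import *
rows([(.41,-.4,.32,.16),(.4402,.0052,.32,.072)])"
```

```text
now [ 0.1623 -0.6552  0.1943] psi 0.2428 F [ 0.1 -0.1 -0.6] t 1.4
[0.4024, -0.2508, -0.1675] [-0.0001, -0.0, 0.0791]
[0.5713, -0.7656, -0.1675] [-0.0001, -0.0, 0.1631]
```

Call:
arm_command --steps '[{"translation": [0.4024, -0.2508, -0.1675], "twist": [0, 0, 0.0791], "fingers": 1}, {"translation": [0.4024, -0.2508, -0.1675], "twist": [0, 0, 0.0791], "fingers": 0}, {"translation": [0.4024, -0.2508, -0.1675], "twist": [0, 0, 0.0791], "fingers": -0.18}, {"translation": [0.4024, -0.2508, -0.1675], "twist": [0, 0, 0.0791], "fingers": -0.18}, {"translation": [0.4024, -0.2508, -0.1675], "twist": [0, 0, 0.0791], "fingers": -0.18}]'

```text
time: 2.02
eef_pos: [0.3687, -0.4423, 0.2993]
tcp_rot: [0.997, 0.08, 0.0, 0.0]
contact_force: [0.1, -0.7, 1.4]
opening: 0.407
finger_force: 0.0
```

```bash
python3 -c "
from h import *
rows([(.4402,.0052,.32,.072)])"
```

```text
now [ 0.3687 -0.4423  0.2993] psi 0.1597 F [ 0.1 -0.7  1.4] t 2.02
[0.1891, -0.5739, -0.0279] [0.0006, -0.0004, 0.0838]
```

Call:
arm_command --steps '[{"translation": [0.1891, -0.5739, -0.0279], "twist": [0, 0, 0.084], "fingers": -0.18}, {"translation": [0.1891, -0.5739, -0.0279], "twist": [0, 0, 0.084], "fingers": -0.18}, {"translation": [0.1891, -0.5739, -0.0279], "twist": [0, 0, 0.084], "fingers": -0.18}, {"translation": [0.1891, -0.5739, -0.0279], "twist": [0, 0, 0.084], "fingers": -0.18}, {"translation": [0.1891, -0.5739, -0.0279], "twist": [0, 0, 0.084], "fingers": -0.18}]'

```text
time: 2.65
eef_pos: [0.4167, -0.1336, 0.3132]
tcp_rot: [0.999, 0.036, 0.001, 0.0]
contact_force: [0.9, -0.2, -0.3]
opening: 0.411
finger_force: 0.0
```

```bash
python3 -c "
from h import *
rows([(.4402,.0052,.32,.072)])"
```

```text
now [ 0.4167 -0.1336  0.3132] psi 0.0714 F [ 0.9 -0.2 -0.3] t 2.65
[0.0445, -0.1823, -0.0091] [0.0005, -0.0011, -0.0006]
```

Call:
arm_command --steps '[{"translation": [0.0445, -0.1823, -0.0091], "twist": [0, 0, 0], "fingers": -0.18}, {"translation": [0.0445, -0.1823, -0.0091], "twist": [0, 0, 0], "fingers": -0.18}, {"translation": [0.0445, -0.1823, -0.0091], "twist": [0, 0, 0], "fingers": -0.18}, {"translation": [0.0445, -0.1823, -0.0091], "twist": [0, 0, 0], "fingers": -0.18}]'

```text
time: 3.15
eef_pos: [0.4403, 0.0036, 0.3198]
tcp_rot: [0.999, 0.037, 0.0, 0.0]
contact_force: [0.0, -0.2, -0.1]
opening: 0.409
finger_force: 0.0
```

```bash
python3 -c "
from h import *
rows([(.4402,.0052,.26,.072),(.4402,.0052,.216,.072)])
c=read_camera('scene'); cv2.imwrite('pics/l1.png',cv2.resize(c['pixels'][110:260,200:350],None,fx=4,fy=4)[:,:,::-1])"
```

```text
now [0.4403 0.0036 0.3198] psi 0.0742 F [ 0.  -0.2 -0.1] t 3.15
[0.0, -0.0022, 0.0797] [0.0008, -0.0001, 0.0021]
[0.0, -0.0023, 0.1384] [0.0008, -0.0001, 0.0021]
```

View pics/l1.png

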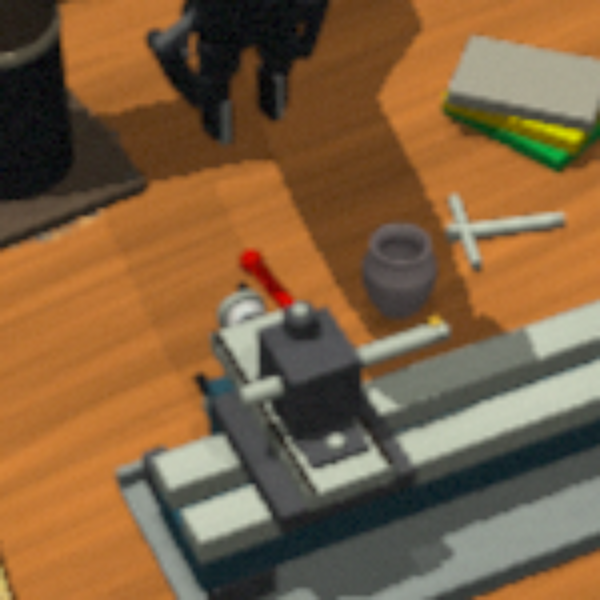

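The open fingers (crop 215,130 and 275,110) hang above the red ball (250,260), so I go down.

Call:
arm_command --steps '[{"translation": [0, -0.0022, 0.05], "twist": [0, 0, 0], "fingers": -0.18}, {"translation": [0, -0.0022, 0.09], "twist": [0, 0, 0], "fingers": -0.18}, {"translation": [0, -0.0022, 0.12], "twist": [0, 0, 0], "fingers": -0.18}, {"translation": [0, -0.0022, 0.1384], "twist": [0, 0, 0], "fingers": -0.18}, {"translation": [0, -0.0022, 0.1384], "twist": [0, 0, 0], "fingers": -0.18}]'

```text
time: 3.82
eef_pos: [0.4396, 0.0039, 0.2149]
tcp_rot: [0.999, 0.035, -0.001, -0.0]
contact_force: [0.1, 0.1, -0.6]
opening: 0.404
finger_force: 0.0
```

```bash
python3 -c "
from h import *
P=np.array([.5003,.0095])
rows([(*(P+.06*np.array([np.cos(3.214+a),np.sin(3.214+a)])),.216,.072+a) for a in (.17,.34,.51,.68,.85)])
c=read_camera('scene'); cv2.imwrite('pics/l2.png',cv2.resize(c['pixels'][130:230,220:320],None,fx=5,fy=5)[:,:,::-1])"
```

```text
now [0.4396 0.0039 0.2149] psi 0.07 F [ 0.1  0.1 -0.6] t 3.83
[0.0025, 0.0119, -0.0015] [-0.0006, 0.0021, -0.1643]
[0.0059, 0.0251, -0.0015] [-0.0008, 0.002, -0.3266]
[0.0116, 0.0374, -0.0015] [-0.0009, 0.0019, -0.4889]
[0.0192, 0.0487, -0.0016] [-0.0011, 0.0019, -0.6513]
[0.0286, 0.0584, -0.0016] [-0.0013, 0.0018, -0.8136]
```

View pics/l2.png

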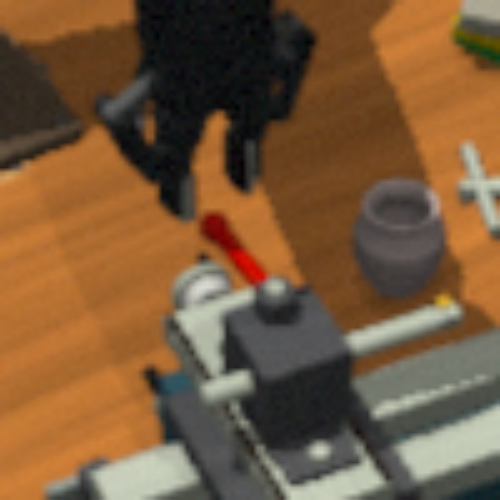

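```bash
python3 -c "
from h import *
c=read_camera('scene')
f=lambda X:np.round(((np.array(px(c,X)[::-1])-[220,130])+.5)*5)
e=get_state()['eef_pos']; y=np.array([.07,-1,0])
for d in (0,.006,.012): print(d,f(e+.0175*y+[0,0,d]),f(e-.0175*y+[0,0,d]))
print('ball',f([.4411,.0053,.232]),f([.4411,.0053,.223]))"
```

```text
0 [189. 257.] [238. 233.]
0.006 [189. 250.] [238. 225.]
0.012 [188. 242.] [238. 218.]
ball [215. 226.] [216. 237.]
```

```bash
python3 -c "
from h import *
c=read_camera('scene');b=read_camera('top')
i=cv2.resize(c['pixels'][145:205,235:285],None,fx=8,fy=8,interpolation=cv2.INTER_CUBIC)
j=cv2.resize(b['pixels'][205:265,255:305],None,fx=8,fy=8,interpolation=cv2.INTER_CUBIC)
g=lambda c,X,o:tuple(int((v-w+.5)*8) for v,w in zip(px(c,X)[::-1],o))
e=get_state()['eef_pos']
for d in(0,.02,.04):
  cv2.circle(i,g(c,e+[0,0,d],(235,145)),4,(0,255,0),1);cv2.circle(j,g(b,e+[0,0,d],(255,205)),4,(0,255,0),1)
k=cv2.convertScaleAbs(np.hstack([i,j]),alpha=1.6,beta=25)
cv2.imwrite('pics/l3.png',k[:,:,::-1])"
```

```text
(no output)
```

View pics/l3.png

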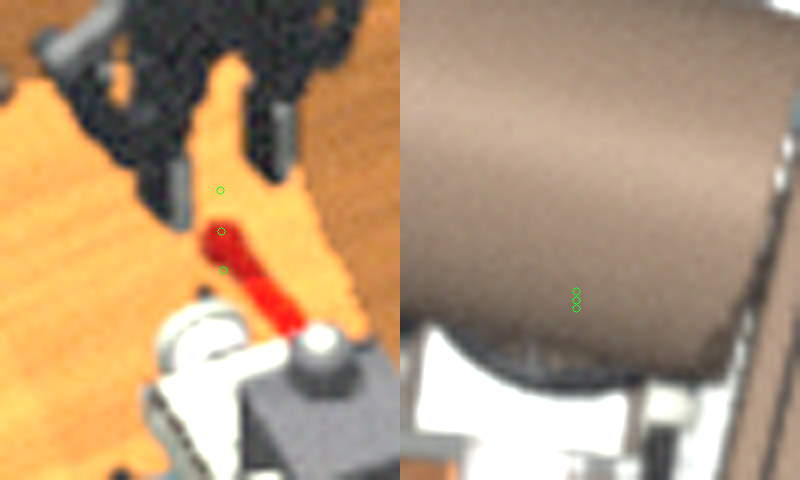

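The fingertips (crop 180,230 and 280,182) show about 30 mm higher than the reported TCP. Going 25 mm lower is safe either way.

Call:
arm_command --steps '[{"translation": [0, 0, 0.0133], "twist": [0, 0, 0], "fingers": -0.18}, {"translation": [0, 0, 0.0267], "twist": [0, 0, 0], "fingers": -0.18}, {"translation": [0, 0, 0.0333], "twist": [0, 0, 0], "fingers": -0.18}, {"translation": [0, 0, 0.0333], "twist": [0, 0, 0], "fingers": -0.18}]'

```text
time: 4.53
eef_pos: [0.4397, 0.0051, 0.1901]
tcp_rot: [0.999, 0.036, -0.001, -0.0]
contact_force: [0.0, -0.4, -0.5]
opening: 0.409
finger_force: 0.0
```

```bash
python3 -c "
from h import *
P=np.array([.5003,.0095])
rows([(*(P+.06*np.array([np.cos(3.214+a),np.sin(3.214+a)])),.19,.072+a) for a in (.12,.24,.36,.48,.6)])
c=read_camera('scene')
i=cv2.resize(c['pixels'][145:205,235:285],None,fx=8,fy=8,interpolation=cv2.INTER_CUBIC)
g=lambda c,X,o:tuple(int((v-w+.5)*8) for v,w in zip(px(c,X)[::-1],o))
e=get_state()['eef_pos']
for d in(0,.02,.04):
  cv2.circle(i,g(c,e+[0,0,d],(235,145)),4,(0,255,0),1)
cv2.imwrite('pics/l4.png',cv2.convertScaleAbs(i,alpha=1.6,beta=25)[:,:,::-1])"
```

```text
now [0.4397 0.0051 0.1901] psi 0.0722 F [ 0.  -0.4 -0.5] t 4.53
[0.0017, 0.0095, 0.0001] [-0.0005, 0.0014, -0.1144]
[0.0034, 0.019, 0.0001] [-0.0006, 0.0014, -0.229]
[0.0062, 0.0281, 0.0] [-0.0007, 0.0014, -0.3436]
[0.0101, 0.0369, 0.0] [-0.0008, 0.0013, -0.4582]
[0.0151, 0.0451, 0.0] [-0.0008, 0.0013, -0.5728]
```

View pics/l4.png

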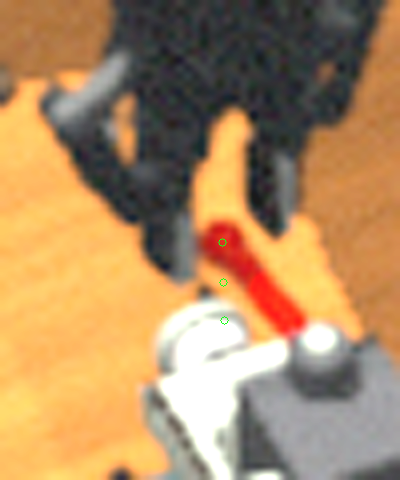

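Now the ball (222,240) sits between the fingers (185,280 and 280,232), whose tips are level with its underside. I start the swing, 5 mm lower.

Call:
arm_command --steps '[{"translation": [0.0017, 0.0095, 0.0067], "twist": [0, 0, -0.1144], "fingers": -0.18}, {"translation": [0.0034, 0.019, 0.0067], "twist": [0, 0, -0.229], "fingers": -0.18}, {"translation": [0.0062, 0.0281, 0.0067], "twist": [0, 0, -0.3436], "fingers": -0.18}, {"translation": [0.0101, 0.0369, 0.0067], "twist": [0, 0, -0.4582], "fingers": -0.18}, {"translation": [0.0151, 0.0451, 0.0067], "twist": [0, 0, -0.5728], "fingers": -0.18}]'

```text
time: 5.2
eef_pos: [0.4535, -0.027, 0.1856]
tcp_rot: [0.943, 0.331, -0.0, -0.002]
contact_force: [-0.6, 1.9, -1.1]
opening: 0.412
finger_force: 1.3
```

```bash
python3 -c "
from h import *
P=np.array([.5003,.0095])
rows([(*(P+.06*np.array([np.cos(3.214+a),np.sin(3.214+a)])),.185,.072+a) for a in (.72,.84,.96,1.08,1.2)])
c=read_camera('scene')
i=cv2.resize(c['pixels'][145:220,230:305],None,fx=8,fy=8,interpolation=cv2.INTER_CUBIC)
cv2.imwrite('pics/l5.png',cv2.convertScaleAbs(i,alpha=1.6,beta=25)[:,:,::-1])"
```

```text
now [ 0.4535 -0.027   0.1856] psi 0.6757 F [-0.6  1.9 -1.1] t 5.2
[-0.0003, 0.0103, 0.0008] [-0.0028, -0.001, -0.1111]
[0.0013, 0.0198, 0.0008] [-0.0027, -0.0012, -0.2257]
[0.0041, 0.029, 0.0007] [-0.0027, -0.0013, -0.3402]
[0.008, 0.0377, 0.0007] [-0.0026, -0.0015, -0.4548]
[0.0129, 0.046, 0.0007] [-0.0025, -0.0017, -0.5694]
```

View pics/l5.png

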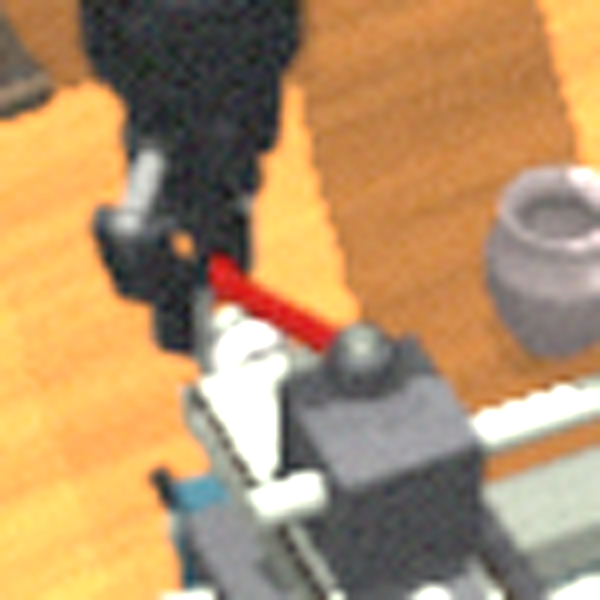

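```bash
python3 -c "
from h import *
c=read_camera('scene'); s=get_state(); e=s['eef_pos'];R=Ro.from_quat(s['tcp_rot']).as_matrix()
f=lambda X:np.round((np.array(px(c,X)[::-1])-[230,145]+.5)*8)
for sg in(1,-1):
  for off in (.0175,.025,.032):
    print(sg,off,[f(e+sg*off*R[:,1]+[0,0,d]).tolist() for d in(0,.01,.02,.03,.04)])
print('ee scale', f([.5,0,.2]),f([.5,0,.3]))
# base joint/FK sanity: red lever centroid
p=c['pixels'].astype(int); m=(p[...,0]>90)&(p[...,1]<50)&(p[...,2]<50); m[:,:200]=0;m[300:]=0
ys,xs=np.nonzero(m); print(len(ys),xs.min(),xs.max(),ys.min(),ys.max())
# dark finger silhouette rows for columns near left finger
for col in range(248,262):
    print(col,[int(v) for v in p[180:200,col].sum(1)])
"
```

```text
1 0.0175 [[189.0, 419.0], [188.0, 400.0], [187.0, 380.0], [186.0, 361.0], [185.0, 341.0]]
1 0.025 [[182.0, 433.0], [181.0, 414.0], [180.0, 394.0], [179.0, 375.0], [178.0, 355.0]]
1 0.032 [[175.0, 446.0], [174.0, 427.0], [173.0, 408.0], [171.0, 388.0], [170.0, 368.0]]
-1 0.0175 [[224.0, 355.0], [223.0, 335.0], [222.0, 316.0], [221.0, 296.0], [221.0, 277.0]]
-1 0.025 [[231.0, 341.0], [230.0, 322.0], [230.0, 302.0], [229.0, 283.0], [228.0, 263.0]]
-1 0.032 [[238.0, 329.0], [237.0, 309.0], [236.0, 290.0], [236.0, 270.0], [235.0, 250.0]]
ee scale [338. 407.] [335. 203.]
53 256 271 178 188
248 [23, 45, 63, 178, 237, 243, 257, 265, 273, 314, 325, 334, 328, 324, 315, 303, 287, 288, 296, 299]
249 [44, 48, 64, 77, 91, 89, 122, 115, 159, 272, 338, 336, 323, 327, 317, 301, 294, 301, 295, 303]
250 [47, 25, 55, 44, 66, 65, 65, 73, 64, 243, 327, 332, 317, 316, 301, 296, 296, 306, 296, 283]
251 [12, 29, 25, 31, 57, 46, 60, 48, 40, 203, 303, 320, 317, 311, 304, 290, 301, 292, 306, 301]
252 [33, 44, 60, 52, 48, 49, 44, 33, 51, 132, 284, 317, 305, 336, 303, 280, 277, 283, 289, 329]
253 [45, 50, 77, 77,
[... 212 characters left out ...]
 198, 197, 218, 205, 217, 231, 397, 436, 318, 151, 227, 279, 301, 274]
256 [123, 141, 133, 222, 337, 321, 251, 231, 295, 335, 318, 294, 462, 525, 465, 399, 306, 179, 226, 276]
257 [147, 111, 116, 319, 464, 439, 334, 392, 473, 483, 447, 439, 497, 525, 526, 518, 482, 346, 181, 197]
258 [136, 126, 134, 317, 461, 417, 445, 559, 582, 564, 503, 498, 515, 524, 527, 552, 571, 511, 415, 293]
259 [122, 130, 107, 209, 370, 367, 554, 627, 617, 558, 451, 488, 533, 521, 529, 544, 554, 574, 555, 469]
260 [133, 146, 115, 109, 264, 472, 612, 638, 575, 450, 411, 495, 533, 522, 520, 528, 521, 537, 546, 530]
261 [206, 142, 121, 107, 137, 520, 630, 632, 480, 321, 429, 515, 530, 526, 533, 524, 526, 525, 531, 529]
```

Call:
arm_command --steps '[{"translation": [-0.0003, 0.0103, -0.0053], "twist": [0, 0, -0.1111], "fingers": -0.18}, {"translation": [0.0013, 0.0198, -0.0053], "twist": [0, 0, -0.2257], "fingers": -0.18}, {"translation": [0.0041, 0.029, -0.0053], "twist": [0, 0, -0.3402], "fingers": -0.18}, {"translation": [0.008, 0.0377, -0.0053], "twist": [0, 0, -0.4548], "fingers": -0.18}, {"translation": [0.0129, 0.046, -0.0053], "twist": [0, 0, -0.5694], "fingers": -0.18}]'

```text
time: 5.92
eef_pos: [0.4822, -0.049, 0.1897]
tcp_rot: [0.805, 0.593, -0.001, -0.001]
contact_force: [-2.1, 0.7, 0.0]
opening: 0.41
finger_force: 1.0
```

```bash
python3 -c "
from h import *
P=np.array([.5003,.0095])
rows([(*(P+.06*np.array([np.cos(3.214+a),np.sin(3.214+a)])),.19,.072+a) for a in (1.32,1.44,1.56,1.66)])
c=read_camera('scene')
p=c['pixels'].astype(int); m=(p[...,0]>90)&(p[...,1]<50)&(p[...,2]<50); m[:,:200]=0;m[300:]=0
ys,xs=np.nonzero(m); print(len(ys),xs.min(),xs.max(),ys.min(),ys.max())
for l in (1,1.2,1.4,1.6,1.8): print(l,np.round(px(c,[*(P+.06*np.array([np.cos(3.024+l),np.sin(3.024+l)])),.232]),1))
"
```

```text
now [ 0.4822 -0.049   0.1897] psi 1.2699 F [-2.1  0.7  0. ] t 5.92
[0.0022, 0.0097, -0.0004] [-0.002, 0.0005, -0.1166]
[0.0039, 0.0191, -0.0005] [-0.0021, 0.0004, -0.2312]
[0.0068, 0.0283, -0.0005] [-0.0021, 0.0003, -0.3458]
[0.01, 0.0356, -0.0005] [-0.0021, 0.0002, -0.4413]
31 262 271 187 190
1 [184.4 253.6]
1.2 [187.3 253.4]
1.4 [190.3 254. ]
1.6 [193.1 255.4]
1.8 [195.7 257.6]
```

Call:
arm_command --steps '[{"translation": [0.0022, 0.0097, 0], "twist": [0, 0, -0.1166], "fingers": -0.18}, {"translation": [0.0039, 0.0191, 0], "twist": [0, 0, -0.2312], "fingers": -0.18}, {"translation": [0.0068, 0.0283, 0], "twist": [0, 0, -0.3458], "fingers": -0.18}, {"translation": [0.01, 0.0356, 0], "twist": [0, 0, -0.4413], "fingers": -0.18}, {"translation": [0.01, 0.0356, 0], "twist": [0, 0, -0.4413], "fingers": -0.18}]'

```text
time: 6.6
eef_pos: [0.5106, -0.0501, 0.1899]
tcp_rot: [0.65, 0.76, -0.0, 0.0]
contact_force: [-1.3, -0.8, 0.5]
opening: 0.411
finger_force: 0.4
```

```bash
python3 -c "
from h import *
rows([(.503,-.0505,.32,1.72)])"
```

```text
now [ 0.5106 -0.0501  0.1899] psi 1.7267 F [-1.3 -0.8  0.5] t 6.6
[0.0009, -0.0102, -0.1734] [-0.0003, 0.0007, 0.0064]
```

Call:
arm_command --steps '[{"translation": [0, -0.0067, 0], "twist": [0, 0, 0], "fingers": -0.18}, {"translation": [0, -0.0067, -0.08], "twist": [0, 0, 0], "fingers": -0.18}, {"translation": [0, -0.0067, -0.16], "twist": [0, 0, 0], "fingers": -0.18}, {"translation": [0, -0.0067, -0.1734], "twist": [0, 0, 0], "fingers": -0.18}]'

```text
time: 7.1
eef_pos: [0.5076, -0.051, 0.3265]
tcp_rot: [0.649, 0.761, 0.003, 0.005]
contact_force: [0.2, 0.1, -0.3]
opening: 0.408
finger_force: 0.0
```

```bash
python3 -c "
from h import *
rows([(.5277,.0593,.30,1.453)])
c=read_camera('scene')
P=np.array([.5003,.0095])
p=c['pixels'].astype(int); m=(p[...,0]>90)&(p[...,1]<60)&(p[...,2]<60); m[:,:200]=0;m[300:]=0
ys,xs=np.nonzero(m); print(len(ys),xs.min(),xs.max(),ys.min(),ys.max(), ys[xs<xs.min()+6].mean(),xs[xs<xs.min()+6].mean())
for l in (1,1.2,1.4,1.6,1.8): print(l,np.round(px(c,[*(P+.06*np.array([np.cos(3.024+l),np.sin(3.024+l)])),.232]),1))
"
```

```text
now [ 0.5076 -0.051   0.3265] psi 1.7283 F [ 0.2  0.1 -0.3] t 7.1
[0.1412, 0.0492, 0.0352] [0.0107, 0.0031, 0.2629]
292 228 550 91 298 142.66666666666666 231.38888888888889
1 [184.4 253.6]
1.2 [187.3 253.4]
1.4 [190.3 254. ]
1.6 [193.1 255.4]
1.8 [195.7 257.6]
```

Call:
arm_command --steps '[{"translation": [0.1412, 0.0492, 0.0352], "twist": [0.0107, 0.0031, 0.2629], "fingers": -0.18}, {"translation": [0.1412, 0.0492, 0.0352], "twist": [0.0107, 0.0031, 0.2629], "fingers": -0.18}, {"translation": [0.1412, 0.0492, 0.0352], "twist": [0.0107, 0.0031, 0.2629], "fingers": -0.18}, {"translation": [0.1412, 0.0492, 0.0352], "twist": [0.0107, 0.0031, 0.2629], "fingers": -0.18}]'

```text
time: 7.65
eef_pos: [0.5245, 0.0599, 0.292]
tcp_rot: [0.747, 0.665, -0.004, -0.006]
contact_force: [-0.3, -0.6, 0.3]
opening: 0.409
finger_force: 0.0
```

```bash
python3 -c "
from h import *
rows([(.5277,.0593,.22,1.453),(.5277,.0593,.166,1.453)])
c=read_camera('scene')
P=np.array([.5003,.0095])
p=c['pixels'].astype(int); m=(p[...,0]>100)&(p[...,1]<45)&(p[...,2]<45); m[:,:240]=0;m[:,290:]=0;m[215:]=0;m[:160]=0
ys,xs=np.nonzero(m); print(len(ys),xs.min(),xs.max(),ys.min(),ys.max(), ys[xs<xs.min()+5].mean(),xs[xs<xs.min()+5].mean())
e=get_state()['eef_pos'];R=Ro.from_quat(get_state()['tcp_rot']).as_matrix()
i=cv2.resize(c['pixels'][120:220,240:340],None,fx=6,fy=6,interpolation=cv2.INTER_CUBIC)
for d in(0,.02,.04):
  for k in (-.0175,0,.0175):
    q=px(c,e+k*R[:,1]+[0,0,d]); cv2.circle(i,(int((q[1]-239.5)*6),int((q[0]-119.5)*6)),3,(0,255,0),1)
cv2.imwrite('pics/g1.png',cv2.convertScaleAbs(i,alpha=1.6,beta=25)[:,:,::-1])
"
```

```text
now [0.5245 0.0599 0.292 ] psi 1.4554 F [-0.3 -0.6  0.3] t 7.65
[-0.0005, 0.0056, 0.0959] [-0.0132, -0.0012, 0.0023]
[-0.0005, 0.0066, 0.1679] [-0.0132, -0.0012, 0.0023]
61 254 272 189 197 194.7826086956522 256.0869565217391
```

View pics/g1.png

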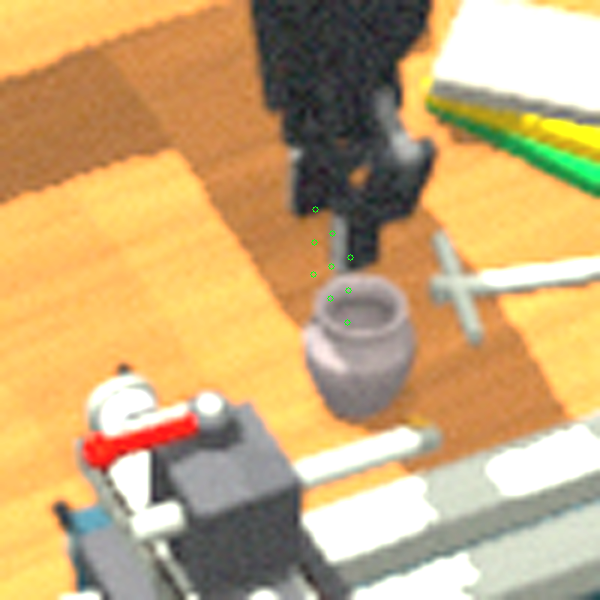

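The lever points at -y (ball at crop 90,447 → about 1.7 rad), and the bar has not moved. The fingertips (355,268 and 300,212) again show about 30 mm above the reported TCP. I descend in stages and check.

Call:
arm_command --steps '[{"translation": [-0.0005, 0.0052, 0.05], "twist": [-0.0132, -0.0012, 0.0023], "fingers": 0}, {"translation": [0.006, 0.0056, 0.0959], "twist": [-0.0132, -0.0012, 0.0023], "fingers": 0}, {"translation": [0.006, 0.006, 0.13], "twist": [-0.0132, -0.0012, 0.0023], "fingers": 0}, {"translation": [0.006, 0.0066, 0.155], "twist": [-0.0132, -0.0012, 0.0023], "fingers": 0}, {"translation": [0.006, 0.0066, 0.155], "twist": [-0.0132, -0.0012, 0.0023], "fingers": 0}]'

```text
time: 8.32
eef_pos: [0.5285, 0.0633, 0.1757]
tcp_rot: [0.748, 0.664, -0.0, -0.0]
contact_force: [1.1, 0.5, 0.0]
opening: 0.501
finger_force: 0.0
```

```bash
python3 -c "
from h import *
rows([(.5283,.0642,.165,1.453),(.5283,.0642,.142,1.453)])
c=read_camera('scene'); s=get_state()
e=s['eef_pos'];R=Ro.from_quat(s['tcp_rot']).as_matrix(); print(s['opening'])
for d in (0,.01,.02,.03,.04): print(d,np.round(px(c,e+.026*R[:,1]+[0,0,d]),1),np.round(px(c,e-.026*R[:,1]+[0,0,d]),1))
p=c['pixels'].astype(int).sum(2)
print('bar top',px(c,[.5283,.0642,.193]))
for r in range(172,214,2): print(r,p[r,284:312].tolist())
"
```

```text
now [0.5285 0.0633 0.1757] psi 1.451 F [1.1 0.5 0. ] t 8.32
[0.0012, -0.0004, 0.0143] [-0.0006, -0.0002, -0.0019]
[0.0012, -0.0004, 0.045] [-0.0006, -0.0002, -0.0019]
0.5061258035153879
0 [204.6 299.6] [192.9 291.6]
0.01 [202.2 299.7] [190.6 291.7]
0.02 [199.8 299.8] [188.2 291.7]
0.03 [197.4 299.9] [185.7 291.8]
0.04 [194.9 300. ] [183.3 291.9]
bar top (np.float64(194.58475308156886), np.float64(295.6856570497654))
172 [280, 215, 200, 142, 58, 36, 67, 81, 70, 64, 50, 55, 54, 43, 40, 59, 55, 57, 104, 159, 182, 182, 249, 276, 221, 217, 231, 216]
174 [354, 291, 212, 179, 98, 46, 33, 71, 39, 62, 55, 74, 67, 54, 38, 14, 47, 63, 64, 109, 172, 205, 197, 221, 229, 217, 231, 222]
176 [377, 373, 321, 209, 223, 201, 134, 72, 62, 57, 61, 49, 57, 71, 76, 74, 80, 71, 83, 80, 182, 272, 313, 320, 260, 179, 168, 181]
178 [363, 367, 355, 328, 275, 152, 40, 43, 45, 28, 51, 61, 77, 62, 70, 68, 68, 68, 88, 107, 125, 190, 277, 311, 291, 202, 131, 121]
180 [349, 336, 354, 353, 308, 135, 36, 44, 43, 57, 35, 45, 76, 59, 43, 42, 115, 131, 114, 84, 106, 119, 127, 159, 138, 113, 67, 97]
182 [371, 361, 350, 365
[... 1510 characters left out ...]
10, 94, 93, 100, 100, 235, 351, 387, 417, 456, 478, 509, 521, 534, 463, 342, 306, 297, 300, 305, 305, 307, 313, 350, 367, 362, 354]
206 [105, 101, 109, 105, 115, 112, 371, 512, 522, 543, 535, 527, 525, 526, 541, 537, 508, 483, 418, 339, 323, 297, 300, 302, 302, 309, 335, 358]
208 [97, 97, 103, 101, 90, 98, 187, 338, 477, 537, 536, 540, 542, 544, 555, 568, 498, 378, 347, 354, 352, 342, 316, 304, 287, 272, 249, 250]
210 [101, 92, 94, 100, 84, 94, 121, 140, 308, 475, 549, 572, 573, 588, 581, 489, 346, 354, 327, 324, 305, 263, 245, 238, 228, 233, 232, 233]
212 [99, 94, 93, 100, 105, 108, 118, 132, 145, 182, 405, 535, 492, 457, 437, 364, 301, 269, 231, 234, 228, 223, 233, 221, 232, 231, 230, 218]
```

Near fingertip ends at row 195, far one at row 185: about 33 mm above the reported TCP, and the bar shows unhidden below them. So I descend to a reported 0.142 and then grip.

Call:
arm_command --steps '[{"translation": [0.0012, -0.0004, 0.015], "twist": [0, 0, -0.0019], "fingers": 0}, {"translation": [0.0012, -0.0004, 0.03], "twist": [0, 0, -0.0019], "fingers": 0}, {"translation": [0.0012, -0.0004, 0.04], "twist": [0, 0, -0.0019], "fingers": 0}, {"translation": [0.0012, -0.0004, 0.045], "twist": [0, 0, -0.0019], "fingers": 0}, {"translation": [0.0012, -0.0004, 0.045], "twist": [0, 0, -0.0019], "fingers": 0}]'

```text
time: 9.0
eef_pos: [0.5291, 0.065, 0.1431]
tcp_rot: [0.747, 0.665, 0.001, 0.001]
contact_force: [-0.6, -0.4, 0.4]
opening: 0.499
finger_force: 0.0
```

```bash
python3 -c "
from h import *
rows([(.5283,.0642,.142,1.453)])
c=read_camera('scene'); s=get_state()
e=s['eef_pos'];R=Ro.from_quat(s['tcp_rot']).as_matrix(); print(s['opening'])
for k in (.02,.026,.035): print(k,[np.round(px(c,e+k*R[:,1]+[0,0,d]),1).tolist() for d in (0,.02,.03,.04)])
i=cv2.resize(c['pixels'][140:230,250:350],None,fx=8,fy=6.6,interpolation=cv2.INTER_CUBIC)
p=c['pixels'].astype(int).sum(2)
for r in range(190,222,2): print(r,p[r,288:308].tolist())
"
```

```text
now [0.5291 0.065  0.1431] psi 1.4546 F [-0.6 -0.4  0.4] t 9.0
[-0.0012, -0.001, 0.0015] [0.0016, -0.0004, 0.0015]
0.503052858978393
0.02 [[210.8, 298.7], [206.2, 298.9], [203.8, 299.0], [201.5, 299.1]]
0.026 [[212.2, 299.6], [207.6, 299.9], [205.2, 300.0], [202.8, 300.1]]
0.035 [[214.2, 301.0], [209.6, 301.3], [207.3, 301.4], [204.9, 301.5]]
190 [329, 216, 44, 52, 11, 57, 47, 30, 55, 78, 63, 125, 187, 141, 64, 59, 52, 56, 69, 84]
192 [327, 217, 45, 54, 51, 131, 180, 173, 153, 55, 69, 77, 79, 69, 76, 72, 56, 57, 65, 67]
194 [351, 341, 319, 326, 347, 365, 371, 328, 229, 105, 96, 80, 81, 49, 73, 63, 40, 61, 62, 38]
196 [330, 385, 436, 468, 496, 509, 534, 538, 428, 142, 91, 69, 80, 70, 26, 51, 50, 65, 65, 58]
198 [275, 376, 492, 528, 511, 494, 462, 431, 332, 210, 178, 84, 49, 66, 42, 70, 137, 179, 177, 202]
200 [204, 182, 258, 330, 306, 281, 290, 296, 282, 208, 180, 94, 53, 56, 47, 79, 183, 268, 303, 323]
202 [86, 94, 218, 311, 353, 372, 382, 344, 280, 208, 175, 88, 58, 68, 58, 114, 241, 309, 316, 335]
204 [95, 93, 232, 345, 378, 414, 455, 481, 494, 390, 227, 221, 218, 254, 282, 297, 30
[... 152 characters left out ...]
31, 536, 541, 546, 477, 378, 342, 345, 345, 344, 345, 341, 339, 311, 291]
210 [107, 107, 112, 138, 309, 473, 534, 525, 538, 471, 350, 350, 347, 343, 331, 302, 290, 257, 235, 228]
212 [102, 109, 125, 125, 145, 187, 400, 540, 495, 439, 417, 339, 300, 267, 225, 228, 231, 230, 224, 234]
214 [144, 143, 74, 102, 138, 136, 169, 182, 199, 224, 229, 230, 222, 230, 227, 224, 234, 229, 224, 196]
216 [182, 248, 203, 46, 85, 129, 143, 134, 166, 205, 233, 218, 212, 207, 217, 242, 258, 270, 292, 299]
218 [255, 245, 281, 289, 201, 112, 120, 131, 131, 134, 206, 377, 466, 471, 506, 527, 529, 496, 402, 304]
220 [234, 245, 249, 377, 380, 191, 107, 163, 212, 227, 276, 364, 476, 531, 538, 542, 480, 410, 407, 372]
```

Call:
arm_command --steps '[{"translation": [-0.0012, -0.001, 0.008], "twist": [0, 0, 0], "fingers": 0}, {"translation": [-0.0012, -0.001, 0.008], "twist": [0, 0, 0], "fingers": -0.3}, {"translation": [-0.0012, -0.001, 0.008], "twist": [0, 0, 0], "fingers": -0.5}, {"translation": [-0.0012, -0.001, 0.008], "twist": [0, 0, 0], "fingers": -0.7}, {"translation": [-0.0012, -0.001, 0.008], "twist": [0, 0, 0], "fingers": -1}]' --grip_force 25

```text
time: 9.68
eef_pos: [0.5284, 0.0642, 0.1376]
tcp_rot: [0.747, 0.665, 0.001, 0.001]
contact_force: [-0.9, 0.4, 0.5]
opening: 0.175
finger_force: 25.8
```

Call:
arm_command --steps '[{"translation": [0, 0, 0], "twist": [0, 0, 0], "fingers": -1}, {"translation": [0, 0, 0], "twist": [0, 0, 0], "fingers": -1}, {"translation": [0, 0, 0], "twist": [0, 0, 0], "fingers": -1}]'

```text
time: 10.05
eef_pos: [0.5284, 0.0642, 0.1376]
tcp_rot: [0.747, 0.665, 0.001, 0.001]
contact_force: [-1.8, 0.6, 1.6]
opening: 0.17
finger_force: 25.8
```

```bash
python3 -c "
from h import *
s=get_state(); e=s['eef_pos']; ey=np.array([.11773,.99305,0])
print(np.round(tool(ey*.1,s),4), s['finger_force'],s['contact_force'],s['wrist_torque'])"
```

```text
[1.333e-01 2.000e-04 1.000e-04] 25.84904193878174 [-1.77090793  0.59517496  1.61292621] [0.02665736 0.26532265 0.00989661]
```

Call:
arm_command --steps '[{"translation": [0, 0, 0], "twist": [0, 0, 0], "fingers": -1}, {"translation": [0, 0, 0], "twist": [0, 0, 0], "fingers": -1}, {"translation": [0.005, 0, 0], "twist": [0, 0, 0], "fingers": -1}, {"translation": [0.013, 0, 0], "twist": [0, 0, 0], "fingers": -1}, {"translation": [0.02, 0, 0], "twist": [0, 0, 0], "fingers": -1}]' --grip_force 70

```text
time: 10.68
eef_pos: [0.53, 0.0778, 0.1372]
tcp_rot: [0.747, 0.665, -0.0, 0.002]
contact_force: [-1.7, -3.7, 1.9]
opening: 0.157
finger_force: 68.4
```

```bash
python3 -c "
from h import *
s=get_state(); e=s['eef_pos']; ex=np.array([.99305,-.11773,0]);ey=np.array([.11773,.99305,0])
print(e@ex,e@ey,s['contact_force'],s['contact_force']@ex,s['wrist_torque'],s['finger_force'])
print(tool(.517*ex+(e@ey+.05)*ey-e*[1,1,0],s))
b=read_camera('top')
for q in('bar_tip','bar'):
  for r in recognise(b,q)[:2]:
    p=atz(b,r['point'],.185); print(q,r['conf'],p@ex,p@ey)"
```

```text
0.5171938791863188 0.1396274539640196 [-1.700101   -3.65290287  1.89539201] -1.2582290445954618 [-0.74792028  0.36931489 -0.07815681] 68.37589502334595
[ 0.06666864 -0.00012017 -0.0001997 ]
bar_tip 0.56 0.5089729835361599 0.18424512949371485
```

Call:
arm_command --steps '[{"translation": [0.012, 0, 0], "twist": [0, 0, 0], "fingers": -1}, {"translation": [0.024, 0, 0], "twist": [0, 0, 0], "fingers": -1}, {"translation": [0.036, 0, 0], "twist": [0, 0, 0], "fingers": -1}, {"translation": [0.048, 0, 0], "twist": [0, 0, 0], "fingers": -1}, {"translation": [0.06, 0, 0], "twist": [0, 0, 0], "fingers": -1}]'

```text
time: 11.45
eef_pos: [0.5352, 0.1248, 0.137]
tcp_rot: [0.747, 0.665, 0.001, 0.0]
contact_force: [-0.2, -0.6, -3.0]
opening: 0.161
finger_force: 68.3
```

```bash
python3 -c "
from h import *
s=get_state(); e=s['eef_pos']; ex=np.array([.99305,-.11773,0]);ey=np.array([.11773,.99305,0])
print(e@ex,e@ey,s['contact_force'],s['contact_force']@ex,s['wrist_torque'],s['finger_force'])
print(tool(.517*ex+(.228)*ey-e*[1,1,0],s))"
```

```text
0.5167700807926137 0.18694651430111736 [-0.24870356 -0.61258953 -3.02599325] -0.17485490742203802 [0.07208299 0.01519134 0.03239226] 68.29792857170105
[5.47396486e-02 4.17896664e-04 5.08797185e-05]
```

Call:
arm_command --steps '[{"translation": [0.014, 0, 0], "twist": [0, 0, 0], "fingers": -1}, {"translation": [0.028, 0, 0], "twist": [0, 0, 0], "fingers": -1}, {"translation": [0.042, 0.0003, 0], "twist": [0, 0, 0], "fingers": -1}, {"translation": [0.058, 0.0004, 0], "twist": [0, 0, 0], "fingers": -1}, {"translation": [0.058, 0.0004, 0], "twist": [0, 0, 0], "fingers": -1}]'

```text
time: 12.08
eef_pos: [0.5408, 0.1678, 0.1375]
tcp_rot: [0.747, 0.665, 0.001, 0.001]
contact_force: [0.4, -1.4, -2.6]
opening: 0.155
finger_force: 68.3
```

```bash
python3 -c "
from h import *
s=get_state(); e=s['eef_pos']; ex=np.array([.99305,-.11773,0]);ey=np.array([.11773,.99305,0])
print(e@ex,e@ey,s['contact_force'],s['finger_force'])
rows([(e[0],e[1],.30,1.453)],s)
b=read_camera('scene')
i=cv2.resize(b['pixels'][135:215,240:360],None,fx=6.6,fy=6.6,interpolation=cv2.INTER_CUBIC)
cv2.imwrite('pics/pull.png',cv2.convertScaleAbs(i,alpha=1.5,beta=20)[:,:,::-1])"
```

```text
0.5172928082292193 0.23032647754664248 [ 0.35072877 -1.38022211 -2.63179261] 68.33635568618774
now [0.5408 0.1678 0.1375] psi 1.4558 F [ 0.4 -1.4 -2.6] t 12.07
[0.0001, 0.0005, -0.2167] [0.0023, -0.0004, 0.0026]
```

View pics/pull.png

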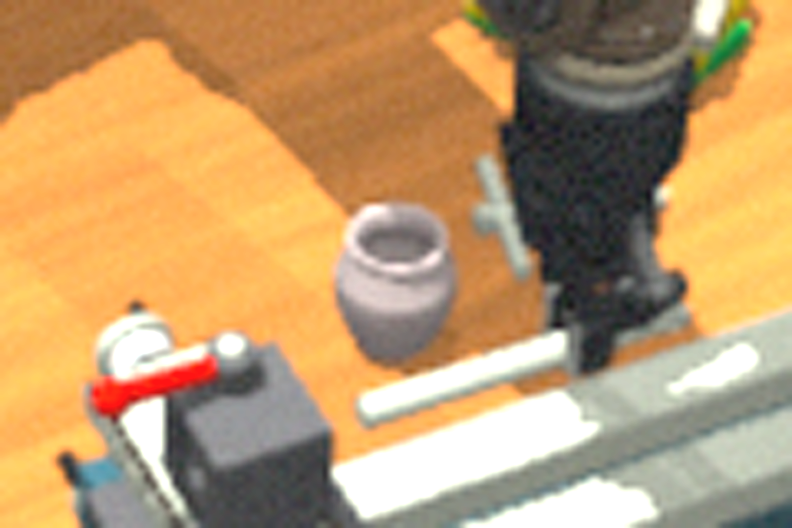

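The bar is clear of the block: its tail is at crop (365,408), in line, with the lever open. I lift and head for the tray.

Call:
arm_command --steps '[{"translation": [0, 0, -0.04], "twist": [0, 0, 0], "fingers": -1}, {"translation": [0, 0, -0.1], "twist": [0, 0, 0], "fingers": -1}, {"translation": [0, 0, -0.16], "twist": [0, 0, 0], "fingers": -1}, {"translation": [0, 0, -0.2167], "twist": [0, 0, 0], "fingers": -1}, {"translation": [0, 0, -0.2167], "twist": [0, 0, 0], "fingers": -1}]'

```text
time: 12.75
eef_pos: [0.5425, 0.1668, 0.3053]
tcp_rot: [0.747, 0.665, 0.005, 0.004]
contact_force: [-0.2, -0.1, -2.9]
opening: 0.159
finger_force: 68.8
```

```bash
python3 -c "
from h import *
rows([(.535,.07,.30,1.17),(.525,-.09,.30,.62),(.5012,-.3484,.30,-.215)])"
```

```text
now [0.5425 0.1668 0.3053] psi 1.454 F [-0.2 -0.1 -2.9] t 12.75
[-0.1294, 0.005, 0.0068] [0.0109, -0.0039, 0.2712]
[-0.3428, 0.0166, 0.0064] [0.0097, -0.0069, 0.7964]
[-0.6887, 0.0252, 0.0056] [0.0066, -0.0112, 1.5938]
```

Call:
arm_command --steps '[{"translation": [-0.0686, 0.0033, 0.0064], "twist": [0.0097, -0.0069, 0.16], "fingers": -1}, {"translation": [-0.1371, 0.0066, 0.0064], "twist": [0.0097, -0.0069, 0.32], "fingers": -1}, {"translation": [-0.2057, 0.01, 0.0064], "twist": [0.0097, -0.0069, 0.48], "fingers": -1}, {"translation": [-0.2742, 0.0133, 0.0064], "twist": [0.0097, -0.0069, 0.64], "fingers": -1}, {"translation": [-0.3428, 0.0166, 0.0064], "twist": [0.0097, -0.0069, 0.7964], "fingers": -1}]'

```text
time: 13.38
eef_pos: [0.5216, -0.0914, 0.2924]
tcp_rot: [0.953, 0.303, -0.006, -0.002]
contact_force: [0.8, -0.1, -3.3]
opening: 0.157
finger_force: 68.7
```

```bash
python3 -c "
from h import *
rows([(.5012,-.3484,.28,-.215)])"
```

```text
now [ 0.5216 -0.0914  0.2924] psi 0.6148 F [ 0.8 -0.1 -3.3] t 13.38
[-0.2197, 0.2644, 0.0168] [-0.0028, 0.0124, 0.7924]
```

Call:
arm_command --steps '[{"translation": [-0.044, 0.0529, 0], "twist": [-0.0028, 0.0124, 0.16], "fingers": -1}, {"translation": [-0.088, 0.1058, 0], "twist": [-0.0028, 0.0124, 0.32], "fingers": -1}, {"translation": [-0.1318, 0.1586, 0], "twist": [-0.0028, 0.0124, 0.48], "fingers": -1}, {"translation": [-0.1758, 0.2115, 0.01], "twist": [-0.0028, 0.0124, 0.64], "fingers": -1}, {"translation": [-0.2197, 0.2644, 0.0168], "twist": [-0.0028, 0.0124, 0.7924], "fingers": -1}]'

```text
time: 14.0
eef_pos: [0.5027, -0.3482, 0.2797]
tcp_rot: [0.994, -0.107, 0.0, -0.001]
contact_force: [0.1, 0.3, -3.4]
opening: 0.154
finger_force: 68.7
```

```bash
python3 -c "
from h import *
rows([(.5012,-.3484,.10,-.215),(.5012,-.3484,.03,-.215)])
s=get_state()
a=read_camera('scene');b=read_camera('top')
for c in(a,b):
  for q in('bar_tip','bar','bar_tail'):
    for r in recognise(c,q)[:1]: print(q,round(r['conf'],2),np.round(r['point']),atz(c,r['point'],s['eef_pos'][2]+.0475))"
```

```text
now [ 0.5027 -0.3482  0.2797] psi -0.2152 F [ 0.1  0.3 -3.4] t 14.0
[-0.0019, 0.0011, 0.2396] [-0.0016, 0.0, -0.0002]
[-0.0019, 0.0012, 0.3329] [-0.0016, 0.0, -0.0002]
bar_tip 0.73 [264. 192.] [ 0.69256792 -0.32744945  0.32721287]
bar 0.55 [214. 149.] [ 0.50077511 -0.35029312  0.32721287]
bar_tail 0.69 [216. 152.] [ 0.51232035 -0.34725444  0.32721287]
bar_tip 0.24 [219. 273.] [0.4746738  0.01171271 0.32721287]
```

Call:
arm_command --steps '[{"translation": [-0.0019, 0.0011, 0.08], "twist": [0, 0, 0], "fingers": -1}, {"translation": [-0.0019, 0.0011, 0.16], "twist": [0, 0, 0], "fingers": -1}, {"translation": [-0.0019, 0.0011, 0.24], "twist": [0, 0, 0], "fingers": -1}, {"translation": [-0.0019, 0.0011, 0.3], "twist": [0, 0, 0], "fingers": -1}, {"translation": [-0.0019, 0.0012, 0.32], "twist": [0, 0, 0], "fingers": -1}]'

```text
time: 15.02
eef_pos: [0.5017, -0.345, 0.0396]
tcp_rot: [0.995, -0.104, -0.001, -0.002]
contact_force: [0.4, 0.7, -3.1]
opening: 0.159
finger_force: 68.8
```

```bash
python3 -c "
from h import *
rows([(.5012,-.3484,.0,-.215),(.5012,-.3484,-.01,-.215)])
s=get_state();print(s['qpos'])
a=read_camera('scene');p=a['pixels'].astype(int).sum(2)
tx=np.array([.977,-.2134,0]);e=s['eef_pos'];z=np.array([0,0,.0475])
for n,d in(('tail',-.1135),('mid',-.031),('tip',.0515)):
  print(n,np.round(px(a,e+d*tx+z),1))
for r in recognise(a,'bar_tail')[:2]+recognise(a,'bar_tip')[:2]: print(r)
"
```

```text
now [ 0.5017 -0.345   0.0396] psi -0.2075 F [ 0.4  0.7 -3.1] t 15.03
[0.0003, 0.0047, 0.0528] [-0.0028, 0.0019, 0.0072]
[0.0003, 0.0047, 0.0661] [-0.0028, 0.0019, 0.0072]
[-7.69555023e-01  3.14688177e-01  1.84609732e+00  1.71917082e-03
  9.84026724e-01  1.00777429e+00]
tail [241.  159.7]
mid [262.3 165.2]
tip [285.2 171.1]
{'point': [275.8, 171.5], 'conf': 0.49}
{'point': [275.0, 171.4], 'conf': 0.61}
```

Call:
arm_command --steps '[{"translation": [0, 0.004, 0.02], "twist": [0, 0, 0.0072], "fingers": -1}, {"translation": [0, 0.0047, 0.035], "twist": [0, 0, 0.0072], "fingers": -1}, {"translation": [0, 0.0047, 0.045], "twist": [0, 0, 0.0072], "fingers": -1}, {"translation": [0, 0.0047, 0.055], "twist": [0, 0, 0.0072], "fingers": -1}, {"translation": [0, 0.0047, 0.0607], "twist": [0, 0, 0.0072], "fingers": -1}]'

```text
time: 15.8
eef_pos: [0.5025, -0.3512, -0.0032]
tcp_rot: [0.994, -0.108, 0.001, 0.0]
contact_force: [0.1, -0.5, -2.2]
opening: 0.154
finger_force: 68.8
```

Call:
arm_command --steps '[{"translation": [0, 0, 0.002], "twist": [0, 0, 0], "fingers": -1}, {"translation": [0, 0, 0.004], "twist": [0, 0, 0], "fingers": -1}, {"translation": [0, 0, 0.0053], "twist": [0, 0, 0], "fingers": -1}, {"translation": [0, 0, 0.0067], "twist": [0, 0, 0], "fingers": -1}]'

```text
time: 16.3
eef_pos: [0.5028, -0.3515, -0.0074]
tcp_rot: [0.994, -0.108, 0.002, 0.001]
contact_force: [-0.4, 0.2, -3.4]
opening: 0.155
finger_force: 68.8
```

Call:
arm_command --steps '[{"translation": [0, 0, 0.002], "twist": [0, 0, 0], "fingers": -1}, {"translation": [0, 0, 0.004], "twist": [0, 0, 0], "fingers": -1}, {"translation": [0, 0, 0.0053], "twist": [0, 0, 0], "fingers": -1}, {"translation": [0, 0, 0.0067], "twist": [0, 0, 0], "fingers": -1}]'

```text
time: 16.8
eef_pos: [0.5027, -0.3514, -0.0127]
tcp_rot: [0.994, -0.108, 0.002, 0.0]
contact_force: [0.5, 0.1, -3.2]
opening: 0.152
finger_force: 68.8
```

Call:
arm_command --steps '[{"translation": [0, 0, 0.002], "twist": [0, 0, 0], "fingers": -1}, {"translation": [0, 0, 0.004], "twist": [0, 0, 0], "fingers": -1}, {"translation": [0, 0, 0.004], "twist": [0, 0, 0], "fingers": -1}]'

```text
time: 17.18
eef_pos: [0.5026, -0.3513, -0.0158]
tcp_rot: [0.994, -0.108, 0.002, 0.0]
contact_force: [-0.8, 0.0, -2.4]
opening: 0.154
finger_force: 68.8
```

Call:
arm_command --steps '[{"translation": [0, 0, 0.002], "twist": [0, 0, 0], "fingers": -1}, {"translation": [0, 0, 0.0033], "twist": [0, 0, 0], "fingers": -1}, {"translation": [0, 0, 0.0033], "twist": [0, 0, 0], "fingers": -1}]'

```text
time: 17.55
eef_pos: [0.5026, -0.3513, -0.0182]
tcp_rot: [0.994, -0.108, 0.002, 0.0]
contact_force: [-0.6, 0.0, -3.2]
opening: 0.153
finger_force: 68.8
```

Call:
arm_command --steps '[{"translation": [0, 0, 0.0013], "twist": [0, 0, 0], "fingers": -1}, {"translation": [0, 0, 0.0027], "twist": [0, 0, 0], "fingers": -1}, {"translation": [0, 0, 0.0027], "twist": [0, 0, 0], "fingers": -1}]'

```text
time: 17.92
eef_pos: [0.5026, -0.3513, -0.0203]
tcp_rot: [0.994, -0.108, 0.002, 0.0]
contact_force: [-0.4, -1.3, -3.5]
opening: 0.158
finger_force: 68.8
```

Call:
arm_command --steps '[{"translation": [0, 0, 0.0013], "twist": [0, 0, 0], "fingers": -1}, {"translation": [0, 0, 0.0027], "twist": [0, 0, 0], "fingers": -1}, {"translation": [0, 0, 0.0027], "twist": [0, 0, 0], "fingers": -1}]'

```text
time: 18.3
eef_pos: [0.5026, -0.3513, -0.0223]
tcp_rot: [0.994, -0.108, 0.002, 0.0]
contact_force: [1.0, 0.5, -3.1]
opening: 0.154
finger_force: 68.8
```

Call:
arm_command --steps '[{"translation": [0, 0, 0.0013], "twist": [0, 0, 0], "fingers": -1}, {"translation": [0, 0, 0.0027], "twist": [0, 0, 0], "fingers": -1}, {"translation": [0, 0, 0.0027], "twist": [0, 0, 0], "fingers": -1}]'

```text
time: 18.68
eef_pos: [0.5026, -0.3513, -0.0244]
tcp_rot: [0.994, -0.108, 0.002, 0.0]
contact_force: [0.3, -0.1, -3.7]
opening: 0.15
finger_force: 68.8
```

Call:
arm_command --steps '[{"translation": [0, 0, 0.0013], "twist": [0, 0, 0], "fingers": -1}, {"translation": [0, 0, 0.002], "twist": [0, 0, 0], "fingers": -1}, {"translation": [0, 0, 0.002], "twist": [0, 0, 0], "fingers": -1}]'

```text
time: 19.05
eef_pos: [0.5027, -0.3513, -0.0258]
tcp_rot: [0.994, -0.108, 0.002, 0.0]
contact_force: [0.2, -0.6, -2.6]
opening: 0.156
finger_force: 68.8
```

Call:
arm_command --steps '[{"translation": [0, 0, 0.0013], "twist": [0, 0, 0], "fingers": -1}, {"translation": [0, 0, 0.002], "twist": [0, 0, 0], "fingers": -1}, {"translation": [0, 0, 0.002], "twist": [0, 0, 0], "fingers": -1}]'

```text
time: 19.42
eef_pos: [0.5027, -0.3513, -0.0273]
tcp_rot: [0.994, -0.108, 0.002, 0.0]
contact_force: [0.7, 0.1, -2.8]
opening: 0.156
finger_force: 68.8
```

Still free: the bar's underside is about 6 mm above the felt. I continue down in small steps.

Call:
arm_command --steps '[{"translation": [0, 0, 0.0013], "twist": [0, 0, 0], "fingers": -1}, {"translation": [0, 0, 0.002], "twist": [0, 0, 0], "fingers": -1}, {"translation": [0, 0, 0.002], "twist": [0, 0, 0], "fingers": -1}]'

```text
time: 19.8
eef_pos: [0.5027, -0.3514, -0.0288]
tcp_rot: [0.994, -0.108, 0.002, 0.0]
contact_force: [-0.2, -0.1, -3.0]
opening: 0.156
finger_force: 68.8
```

Call:
arm_command --steps '[{"translation": [0, 0, 0.0013], "twist": [0, 0, 0], "fingers": -1}, {"translation": [0, 0, 0.002], "twist": [0, 0, 0], "fingers": -1}, {"translation": [0, 0, 0.002], "twist": [0, 0, 0], "fingers": -1}]'

```text
time: 20.18
eef_pos: [0.5027, -0.3514, -0.0303]
tcp_rot: [0.994, -0.108, 0.002, 0.0]
contact_force: [0.3, -0.2, -3.1]
opening: 0.16
finger_force: 68.8
```

Call:
arm_command --steps '[{"translation": [0, 0, 0.0013], "twist": [0, 0, 0], "fingers": -1}, {"translation": [0, 0, 0.002], "twist": [0, 0, 0], "fingers": -1}, {"translation": [0, 0, 0.002], "twist": [0, 0, 0], "fingers": -1}]'

```text
time: 20.55
eef_pos: [0.5028, -0.3515, -0.0304]
tcp_rot: [0.994, -0.108, 0.001, 0.0]
contact_force: [-3.4, 2.7, 6.1]
opening: 0.15
finger_force: 73.1
```

Call:
arm_command --steps '[{"translation": [0, 0, 0.0013], "twist": [0, 0, 0], "fingers": -1}, {"translation": [0, 0, 0.0013], "twist": [0, 0, 0], "fingers": -1}]'

```text
time: 20.8
eef_pos: [0.5028, -0.3515, -0.0305]
tcp_rot: [0.994, -0.108, 0.001, 0.0]
contact_force: [-5.4, 4.0, 10.9]
opening: 0.158
finger_force: 75.7
```

Contact with the felt. I ease off slightly and open gently.

Call:
arm_command --steps '[{"translation": [0, 0, -0.002], "twist": [0, 0, 0], "fingers": -1}, {"translation": [0, 0, -0.002], "twist": [0, 0, 0], "fingers": -0.6}, {"translation": [0, 0, -0.002], "twist": [0, 0, 0], "fingers": -0.5}, {"translation": [0, 0, -0.002], "twist": [0, 0, 0], "fingers": -0.3}, {"translation": [0, 0, -0.002], "twist": [0, 0, 0], "fingers": -0.1}]' --grip_force 25

```text
time: 21.42
eef_pos: [0.5027, -0.3514, -0.0314]
tcp_rot: [0.994, -0.108, 0.002, 0.0]
contact_force: [0.9, 0.8, -0.8]
opening: 0.452
finger_force: 0.0
```

Call:
arm_command --steps '[{"translation": [0, 0, 0], "twist": [0, 0, 0], "fingers": -0.1}, {"translation": [0, 0, -0.03], "twist": [0, 0, 0], "fingers": -0.1}, {"translation": [0, 0, -0.1], "twist": [0, 0, 0], "fingers": -0.1}, {"translation": [0, 0, -0.18], "twist": [0, 0, 0], "fingers": -0.1}, {"translation": [0, 0, -0.26], "twist": [0, 0, 0], "fingers": -0.1}]'

```text
time: 22.05
eef_pos: [0.5018, -0.3509, 0.1654]
tcp_rot: [0.994, -0.108, 0.002, 0.0]
contact_force: [0.9, 0.4, -0.3]
opening: 0.447
finger_force: 0.0
```

```bash
python3 -c "
from h import *
C=np.array([.473,-.332]);tx=np.array([.977,-.2134]);ty=np.array([.2134,.977])
a=read_camera('scene');b=read_camera('top')
for n,c in(('s',a),('t',b)):
  for q in('bar_tip','bar','bar_tail','spare','lever_tip'):
    for r in recognise(c,q)[:2]:
      p=atz(c,r['point'],.014 if q!='lever_tip' else .232)[:2]; print(n,q,round(r['conf'],2),np.round(r['point']),p,'tray',(p-C)@tx,(p-C)@ty)
# bright steel pixels on the blue felt
p=a['pixels'].astype(int); hull=np.array([px(a,[*(C+u*tx+v*ty),.006])[::-1] for u,v in((-.11,-.085),(.11,-.085),(.11,.085),(-.11,.085))]).astype(np.int32)
m=np.zeros(p.shape[:2],np.uint8);cv2.fillPoly(m,[hull],1)
w=(p.min(2)>105)&(m>0); ys,xs=np.nonzero(w); print(len(ys))
L=np.array([atz(a,(y,x),.018)[:2]-C for y,x in zip(ys,xs)]); U=np.c_[L@tx,L@ty]; print(U.min(0),U.max(0),np.median(U,0))
"
```

```text
s bar_tip 0.84 [280. 168.] [ 0.47907281 -0.34552823] tray 0.008820061878825537 -0.011921146785985411
s bar 0.54 [278. 166.] [ 0.47040851 -0.34871825] tray 0.001035789528900495 -0.016886757469560365
s bar 0.21 [165. 319.] [0.30400426 0.31808881] tray -0.3038377875066318 0.5990730800391856
s spare 0.66 [264. 189.] [ 0.46058024 -0.26843259] tray -0.025699387912677528 0.059454987976017296
s spare 0.16 [279. 171.] [ 0.48110532 -0.3362558 ] tray 0.008827088842165542 -0.0024282424232957714
s lever_tip 0.64 [192. 272.] [ 0.51593502 -0.00820949] tray -0.027149379653056104 0.3255056572346627
t bar_tip 0.7 [224. 422.] [ 0.51455596 -0.35530751] tray 0.04557399621226682 -0.01390339662819825
t bar 0.67 [221. 423.] [ 0.52366658 -0.35833033] tray 0.055120142857798475 -0.01491248013056951
t bar 0.46 [217. 287.] [ 0.52866062 -0.02012023] tray -0.01217471771134241 0.31658451161425116
t bar_tail 0.66 [222. 420.] [ 0.52079945 -0.35224637] tray 0.05102064197909123 -0.009580296621779096
t spare 0.53 [244. 384.] [ 0.46415076 -0.26157293] tray -0.023674847650290355 0.06691881480494791
t lever_tip 0.76 [214. 287.] [ 0.49901463 -0.01674628] tray -0.04185885203036031 0.31355440707430715
t lever_tip 0.44 [222. 276.] [0.4825993  0.00610289] tray -0.06277264003865474 0.33237501450376916
291
[-0.08757405 -0.08608369] [0.1173068  0.08451384] [ 0.02356699 -0.01375788]
```

```bash
python3 -c "
from h import *
C=np.array([.473,-.332]);tx=np.array([.977,-.2134]);ty=np.array([.2134,.977])
a=read_camera('scene')
hull=np.array([px(a,[*(C+u*tx+v*ty),.006])[::-1] for u,v in((-.11,-.085),(.11,-.085),(.11,.04),(-.11,.04))]).astype(np.int32)
p=a['pixels'].astype(int)
m=np.zeros(p.shape[:2],np.uint8);cv2.fillPoly(m,[hull],1)
w=((p[...,0]>.75*p[...,2])&(p.sum(2)>200)&(m>0)).astype(np.uint8)
n,l,st,ce=cv2.connectedComponentsWithStats(w)
for k in np.argsort(-st[1:,4])[:4]+1:
  ys,xs=np.nonzero(l==k)
  L=np.array([atz(a,(y,x),.015)[:2]-C for y,x in zip(ys,xs)]); U=np.c_[L@tx,L@ty]; i,j=U[:,0].argmin(),U[:,0].argmax()
  print(st[k],U.min(0),U.max(0),'ends',U[i],U[j],np.polyfit(U[:,0],U[:,1],1))
"
```

```text
[160 257  18  47 281] [-0.0801329  -0.02117258] [ 0.09266956 -0.00104269] ends [-0.0801329  -0.01257722] [ 0.09266956 -0.01181747] [ 0.00776375 -0.0128253 ]
[149 304  45  14  50] [ 0.11202476 -0.08630809] [0.11546976 0.03802871] ends [0.11202476 0.03271058] [ 0.11546976 -0.02507955] [-1.72217945  0.17171574]
[172 247   1   1   1] [-0.108145    0.02400972] [-0.108145    0.02400972] ends [-0.108145    0.02400972] [-0.108145    0.02400972] [-0.11100705  0.01200486]
[176 246   1   1   1] [-0.10787199  0.03649912] [-0.10787199  0.03649912] ends [-0.10787199  0.03649912] [-0.10787199  0.03649912] [-0.16917792  0.01824956]<string>:13: RankWarning: Polyfit may be poorly conditioned
<string>:13: RankWarning: Polyfit may be poorly conditioned
```

```bash
python3 -c "
from plant import sign_off
print(sign_off())"
```

```text
the job is handed in; nothing more can be done
None
```

The boring bar lies flat on the tray bottom next to the spare bar (checked in the camera image), the lever is open at about 1.7 rad, and the job is handed in; the verdict was not shown.

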